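Fit the buffer spring to a pecan cracker and load a nut

TASK

The pecan cracker was taken apart for washing; put it back to work. Take its coil spring from the stoneware board, let it settle lengthwise in the cradle of two rails, let go of it there, and then push it along over the end of the guide rod until it is fully home against the collar, easing it back and twisting it slightly if a coil catches. Then take the single pecan from the board and lay it lengthwise in the cradle between the spring and the ram's cup, leaving everything else on the worktop where it stands.

Things in the scene. Friction and masses are not known exactly. Their poses are not given: they have to be found in the camera images.
- nutcracker: bench pecan cracker held fast by suction feet: wooden base 270 x 92 mm, its top 26 mm above the worktop, two dark cast blocks (x -112 to -80 mm and 88 to 118 mm) up to 85 mm high. Origin on the worktop under the cradle; x axis level along the cradle, from the guide rod (-x) to the ram (+x), z up. Common axis of rod and ram: y = 0, z = 66 mm.
- cradle (a point): point on the rod's axis (66 mm above the worktop) over the middle of the cradle, x = 15 mm in the cracker's frame. Cradle: two level steel rails along x, 6 mm thick, at y = +-9.2 mm, tops at z = 54.7 mm, from block to block (under the rod too); nothing beside or below them above the base (z = 26 mm). Free length from rod tip to ram cup 111 mm. Axes as nutcracker.
- rod_tip (a point): centre of the guide rod's free end, x = -39 mm in the cracker's frame. Steel rod 17 mm in diameter along x, its last 3.5 mm tapered to 11 mm; 36 mm long from the collar. Axes as nutcracker.
- collar (a point): centre of the face (looks to +x) of the round steel collar, radius 13.5 mm, at the root of the rod, x = -75 mm in the cracker's frame; the spring's end must come against it. Axes as nutcracker.
- ram_cup (a point): centre of the face of the ram's steel cup (radius 11.5 mm), x = +72 mm in the cracker's frame. Ram and lever (black grip, out to x = 207 mm and up to 101 mm high) are drawn back and do not move.
- spring: stiff steel spring (no give under a finger's push), 46 mm long, 26 mm outside, 20 mm inside, either end first, 35 g. Origin at its centre, x axis along the coil. On the board its axis is 23 mm above the worktop; in the cradle 64.8 mm, 1.2 mm under the rod's (1.5 mm play on the rod), so coils may brush its end. Home: centre at x = -52 mm in the cracker's frame, far end 10 mm past the rod tip.
- pecan: single smooth brown pecan in its shell, 46 mm long, 24 mm thick in the middle, tapering to both ends, 12 g. Origin at its centre, x axis along its length. It lies on its side on the board (axis 22 mm above the worktop); in the cradle its axis is about 63.6 mm above the worktop.
- board: stoneware board 180 x 274 x 10 mm, flat, does not move, with the spring and the pecan on it; origin at the centre of its underside
- nut_bowl: white bowl of pecans, 140 mm across and 70 mm high with its nuts, behind the cracker; origin at the centre of its underside; leave it alone
- mug: two-tone mug 120 x 87 x 72 mm, behind the right end of the board; origin under its middle; leave it alone
- cup_dark: dark espresso cup 64 x 87 x 50 mm on a cork coaster, to the left; origin under its middle; leave it alone
- teaspoon: steel teaspoon 132 x 26 x 9 mm lying to the left; origin under its middle; leave it alone

How it is judged:
By the outcome, as a careful person would: the job done as asked, in the order asked, and still so for the second after the job is handed in, with the robot touching nothing.
It also fails if it takes over 70 s, if anything falls off the work surface, if the arm or the gripper's body presses on something with over 40 N, if the wrist force passes 120 N, or if a joint passes its speed limit or range.

ROBOT

A 6-joint arm with a two-finger parallel gripper is mounted at the origin on a cart in front of the work surface, level with it; the furniture and walls round the work are solid. World frame = base frame: x ahead of the robot, y to its left, z up, the work surface at z = 0. Lengths are in m, angles in degrees, forces in N, time in s.
With the tool pointing down it reaches from about 0.4 to 0.825 m from the base axis. Payload 7 kg.
Tool frame: the origin (TCP) lies between the finger pads; the fingertips stand 22 mm ahead of it and the grasp point (between the pads) lies 3 mm ahead of it; z points along the fingers, y is the direction in which the jaws open and shut (so a half turn about z gives the same grasp; the last joint's range is limited). The gripper opens to 88 mm and grips with 3 to 60 N. Pads are 19 mm wide; open, the fingers measure 130 mm over their backs; the gripper's body (78 mm by 193 mm) begins 47 mm behind the grasp point.
Start: joints at [87.783, 20.546, 0.682, 0, -70.136, -16.507], TCP at [0.217, 0.639, 0.249] pointing down, gripper open.
Joint ranges: [-176.03, 176.03], [-82.01, 121.73], [-58.28, 71.71], [-173.87, 95.51], [-174.79, -0.11], [-173.66, 173.66]. Speed limits (degrees/s): [136.94, 136.94, 172.46, 180, 180, 180].

INTERFACE

Orientations are given as [roll, pitch, yaw] about the fixed x, y, z axes, in that order (R = Rz(yaw) Ry(pitch) Rx(roll)).
In Python, from plant import telemetry, cams, r gives the robot as it stands.
- The arm moves only by the tool carry_out, never from a script. Its argument "commands" is one flat list of numbers, 5 for each row, row after row: the shift along the world's x, y, z as a fraction of full scale, then the turn about the world's z as a fraction of full scale, then the gripper's target within -1 to 1 (shut at 1, half-way at 0, fully open at -1). In form: [x, y, z, turn, claw, x, y, z, turn, claw, ...]. A call has 1 to 8 rows; each row shifts and turns the commanded pose from where the row before left it; what a row does not reach is not made up. Full scale, the value 1, is 0.04 m for a shift and 4 degrees for a turn. A row lasts 1/10 s, in which the tool goes at most 50 mm and 8.59 degrees, less where a joint would pass 70% of its speed; a pose out of reach is approached as far as the arm can. A call with a number of a shift or a turn outside -1 to 1 is refused whole. A call with a gripper value outside its range is refused whole. The fingers move at their own pace and stop on an object; "grip_force" is the grip in N (left out, the last holds). Time passes only in rows, so rows that do not move let the fingers close. It gives the time, the measured TCP pose, the force and the opening at its end, in the units of the state.
- telemetry.get_state(): the state, without advancing time (a new reading comes with each control period).
- cams.capture(name): name is "scene" or "top" or "wrist"; returns a dict with "frame" (384x512x3 uint8, red, green, blue), "camera_matrix" (3x3 intrinsics, pixels), "camera_from_world" (4x4, takes a point from world to camera coordinates); the wrist camera has in their place "mount" (4x4, takes a point from camera to tool coordinates, whose origin is the TCP and whose axes are the flange's). Camera axes: x right, y down, z forward; pixel columns grow to the right and rows downward; lengths in m; the calibration is good to about 2 mm. A picture is of the moment at which its call begins: read the wrist's pose just before it. There is no depth.
- r.close_job(): hands the job in, once; it reports no verdict.
The state is a dict: "time_s": time; "joints": joint angles; "qd": joint speeds; "joint_torque": joint torques, N m; "tcp_pos": TCP position; "eef_rot": TCP orientation; "contact_force": force on the tool from outside, world axes, zero at the start; "moment": the same for the moment, N m; "gripper_width": finger opening in m.
Only numpy, scipy, OpenCV 4.12 (cv2) and the standard library are available. Lean on these libraries where they do the work, as an engineer would, in place of code of your own. Each camera call takes 0.05 s, during which the arm holds its last target. There are 200 camera calls.

## Working session

There is one attempt and no reset: what is moved stays moved. The work goes in short steps, Python scripts to look and compute and a tool call to move; the robot and the scene stay as the last step left them, time stands still between calls to the robot, and variables do not carry over. Pictures are saved under pics/ and viewed, about 8 in all and at most 12, crops included, and the job is handed in when it is done.

Besides the shell and the picture viewer there is one more tool, called after "Request:" by a JSON object that holds its "method" and its "body", one argument or row to a line. carry_out: Moves the arm, as the interface text tells. Shift numbers are shares of 0.04 m and turn numbers shares of 4 degrees, none past 1 either way. Its arguments: {"type":"object","properties":{"commands":{"type":"array"},"grip_force":{"type":"number"}},"required":["commands"]}

```bash
ls; mkdir -p pics; cat > h.py <<'E'
import numpy as np, cv2
from plant import telemetry, cams, r
from scipy.spatial.transform import Rotation as R
def snap(name,fn=None):
    s=telemetry.get_state(); c=cams.capture(name); K=np.array(c["camera_matrix"])
    if name=="wrist":
        T=np.eye(4); T[:3,:3]=R.from_euler('xyz',s["eef_rot"],degrees=True).as_matrix(); T[:3,3]=s["tcp_pos"]
        W=np.linalg.inv(T@np.array(c["mount"]))
    else: W=np.array(c["camera_from_world"])
    im=np.ascontiguousarray(c["frame"][:,:,::-1])
    if fn:
        cv2.imwrite(f"pics/{fn}.png",im); np.savez(f"pics/{fn}.npz",K=K,W=W)
    return im,K,W
def load(fn):
    d=np.load(f"pics/{fn}.npz"); return cv2.imread(f"pics/{fn}.png"),d["K"],d["W"]
def ray(K,W,uv):
    d=np.linalg.inv(K)@np.array([*uv,1.]); M=np.linalg.inv(W); v=M[:3,:3]@d
    return M[:3,3],v/np.linalg.norm(v)
def onz(K,W,uv,z):
    o,v=ray(K,W,uv); return o+v*(z-o[2])/v[2]
def tri(*a): # (K,W,uv)...
    A=0;b=0
    for k,w,uv in a:
        o,v=ray(k,w,uv);P=np.eye(3)-np.outer(v,v);A=A+P;b=b+P@o
    p=np.linalg.solve(A,b); return p,[round(1000*np.linalg.norm(np.cross(p-ray(*x)[0],ray(*x)[1])),1) for x in a]
def proj(K,W,p):
    q=K@(W@np.array([*p,1.]))[:3]; return q[:2]/q[2]
E
python3 - <<'E'
from h import *
np.set_printoptions(precision=4,suppress=True)
print(telemetry.get_state())
for n in("scene","top","wrist"):
    im,K,W=snap(n,n+"0"); print(n,K.tolist(),np.linalg.inv(W))
a=[cv2.imread(f"pics/{n}0.png") for n in("scene","top","wrist")]
cv2.imwrite("pics/m0.png",cv2.resize(np.vstack([np.hstack(a[:2]),np.hstack([a[2],a[2]*0])]),(800,600)))
E
```

```text
pics
{'time_s': 0.0, 'joints': array([ 87.7834,  20.5907,   0.6356,  -0.0192, -70.1347, -16.5068]), 'qd': array([ 0.0791, -0.0246,  0.0362, -0.0482,  0.0198,  0.0434]), 'joint_torque': array([ -0.0002, -58.2722,  29.3059,   6.9971,   0.007 ,  -0.0002]), 'tcp_pos': array([0.2166, 0.6389, 0.2476]), 'eef_rot': array([179.9088,  -0.0082, -18.7299]), 'contact_force': array([ 0.2728,  0.0585, -0.086 ]), 'moment': array([-0.0096, -0.0272, -0.0118]), 'gripper_width': 0.08789133335966005}
scene [[356.6687208297703, 0.0, 248.4544281541542], [0.0, 356.6687208297703, 190.93097659181387], [0.0, 0.0, 1.0]] [[ 0.7937 -0.4387  0.4214 -0.0513]
 [-0.6083 -0.5722  0.55   -0.806 ]
 [-0.0002 -0.6929 -0.7211  1.1139]
 [ 0.      0.      0.      1.    ]]
top [[410.0137516408506, 0.0, 255.95481975512442], [0.0, 410.0137516408506, 192.964894379736], [0.0, 0.0, 1.0]] [[ 0.0201 -0.9959  0.0877  0.4465]
 [-0.9998 -0.0192  0.0109 -0.0112]
 [-0.0092 -0.0879 -0.9961  1.3963]
 [ 0.      0.      0.      1.    ]]
wrist [[268.83088270732384, 0.0, 253.86289518922723], [0.0, 268.83088270732384, 188.99212099420365], [0.0, 0.0, 1.0]] [[-0.3219 -0.9063 -0.2738  0.2916]
 [-0.9468  0.3088  0.0912  0.6149]
 [ 0.0019  0.2886 -0.9575  0.3829]
 [ 0.      0.      0.      1.    ]]
```

View pics/m0.png

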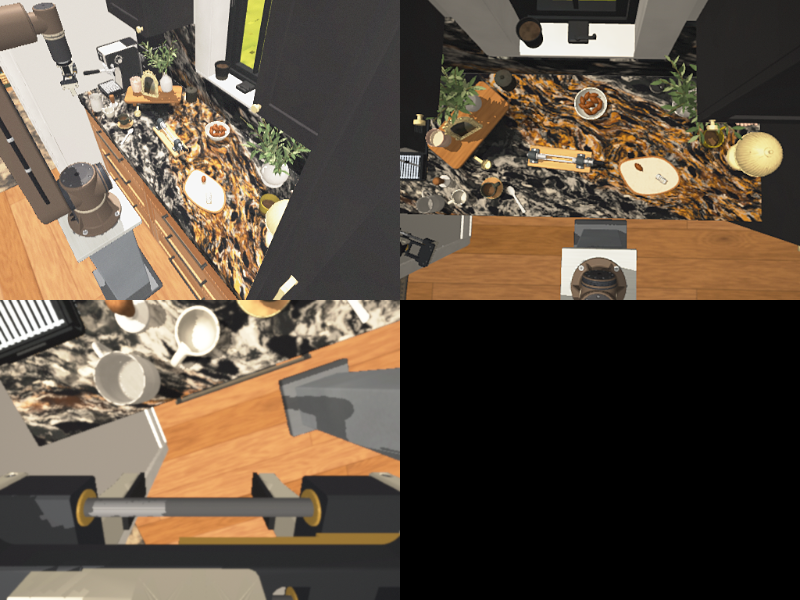

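The montage shows the cracker at about (715,200) in the scaled-up top view, i.e. around (205,200) in the native frame. The board is near (318,225) with the pecan to the left and the spring to the right. I'll enlarge both views.

```bash
python3 - <<'E'
from h import *
t,K,W=load("top0"); s,K2,W2=load("scene0")
a=cv2.resize(t[165:260,150:370],(800,345),interpolation=cv2.INTER_CUBIC)
b=cv2.resize(s[140:280,190:310],(300,350)[::1],interpolation=cv2.INTER_CUBIC)
b=cv2.resize(s[145:275,190:300],(216,255),interpolation=cv2.INTER_CUBIC)
print([onz(K,W,p,0.06).round(3) for p in((205,200),(330,227))])
c=np.zeros((600,800,3),np.uint8); c[:345]=a
b=cv2.resize(s[145:275,190:300],None,fx=1.95,fy=1.95,interpolation=cv2.INTER_CUBIC);c[346:346+b.shape[0],:b.shape[1]]=b[:254]
d=cv2.resize(s[205:270,225:300],None,fx=3.9,fy=3.9,interpolation=cv2.INTER_CUBIC);c[346:346+min(254,d.shape[0]),240:240+d.shape[1]]=d[:254]
cv2.imwrite("pics/m1.png",c)
E
```

```text
[array([0.538, 0.17 , 0.06 ]), array([ 0.458, -0.239,  0.06 ])]
```

View pics/m1.png

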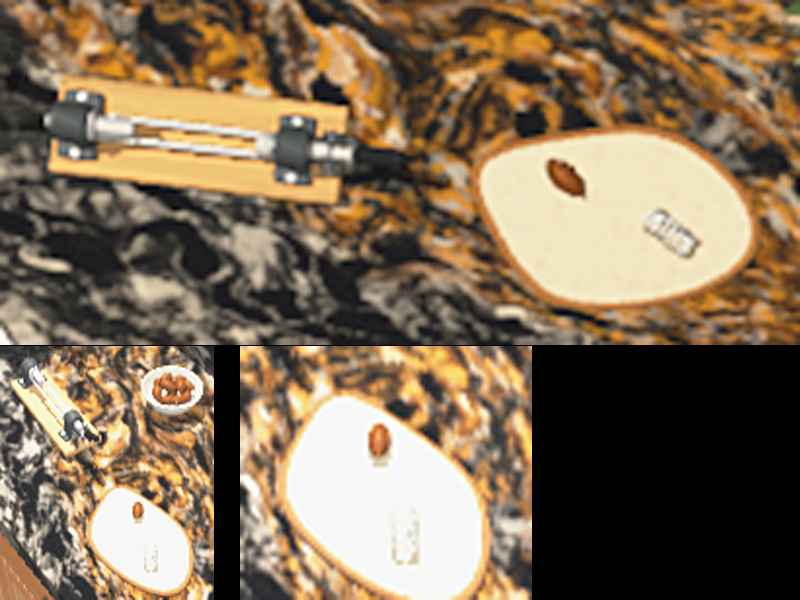

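The crops show the spring on the board at about (672,233) and the pecan at (566,178) in the enlarged top view. The cracker's rod is at the left (+y) and the ram at the right. I'll bring the wrist camera over the cracker on the way.

Request:
{"method": "carry_out", "body": {
  "commands": [0.6,-0.9,0,-1,-1,0.6,-0.9,0,-1,-1,0.6,-0.9,0,-1,-1,0.6,-0.9,0,-1,-1,0.6,-0.9,0,-1,-1,0.6,-0.9,0,-1,-1,0.6,-0.9,0,-1,-1,0.6,-0.9,0,-1,-1]
}}

```text
time_s: 0.95
tcp_pos: [0.4092, 0.3496, 0.2486]
eef_rot: [180.0, 0.0, -50.9]
contact_force: [0.3, 1.4, 0.2]
gripper_width: 0.0879
```

Request:
{"method": "carry_out", "body": {
  "commands": [0.6,-0.9,0.3,-1,-1,0.6,-0.9,0.3,-1,-1,0.6,-0.9,0.3,-1,-1,0.4,-0.9,0.3,-1,-1,0,-0.9,0,-1,-1,0,0,0,-1,-1,0,0,0,-1,-1,0,0,0,-1,-1]
}}

```text
time_s: 1.75
tcp_pos: [0.4966, 0.1706, 0.2965]
eef_rot: [180.0, 0.0, -82.9]
contact_force: [0.1, 0.6, 0.2]
gripper_width: 0.0876
```

```bash
python3 -c "
from h import *
snap('wrist','wA')"
```

Request:
{"method": "carry_out", "body": {
  "commands": [0.3,-1,0,-1,-1,0,-1,0,-1,-1,0,-0.2,0,-1,-1,0,0,0,-0.5,-1,0,0,0,0,-1]
}}

```text
time_s: 2.3
tcp_pos: [0.5086, 0.0828, 0.2965]
eef_rot: [180.0, -0.0, -96.7]
contact_force: [0.5, 1.0, 0.0]
gripper_width: 0.088
```

```bash
python3 -c "
from h import *
snap('wrist','wB')
a=load('wA')[0];b=load('wB')[0]
cv2.imwrite('pics/m2.png',cv2.resize(np.hstack([a[:300],b[:300]]),None,fx=0.78,fy=0.78,interpolation=cv2.INTER_AREA))
cv2.imwrite('pics/m2.png',np.vstack([a[:300],b[:300]]))
"
```

```text
(no output)
```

View pics/m2.png

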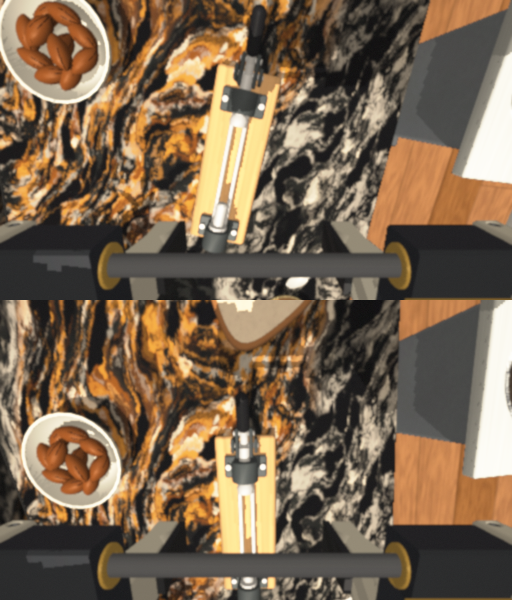

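View A shows the whole cracker: ram end at about (240,105) and rod at (217,213). View B loses the rod behind the gripper bar. I'll take a better second view from further along +y.

Request:
{"method": "carry_out", "body": {
  "commands": [0,1,-0.2,0,-1,0,1,-0.2,0,-1,0,1,-0.3,0,-1,0,1,-0.3,0,-1,0,0,0,0,-1,0,0,0,0,-1]
}}

```text
time_s: 2.95
tcp_pos: [0.5082, 0.2444, 0.2557]
eef_rot: [179.9, -0.1, -96.5]
contact_force: [-0.1, -0.2, 1.2]
gripper_width: 0.0878
```

```bash
python3 -c "
from h import *
print(telemetry.get_state()['tcp_pos'])
snap('wrist','wC')
a=load('wA')[0];b=load('wC')[0]
cv2.imwrite('pics/m3.png',np.hstack([cv2.resize(x,None,fx=3,fy=3,interpolation=cv2.INTER_CUBIC) for x in(a[50:250,180:310],b[50:250,180:310])]))
"
```

```text
[0.50819577 0.24441424 0.25573748]
```

View pics/m3.png

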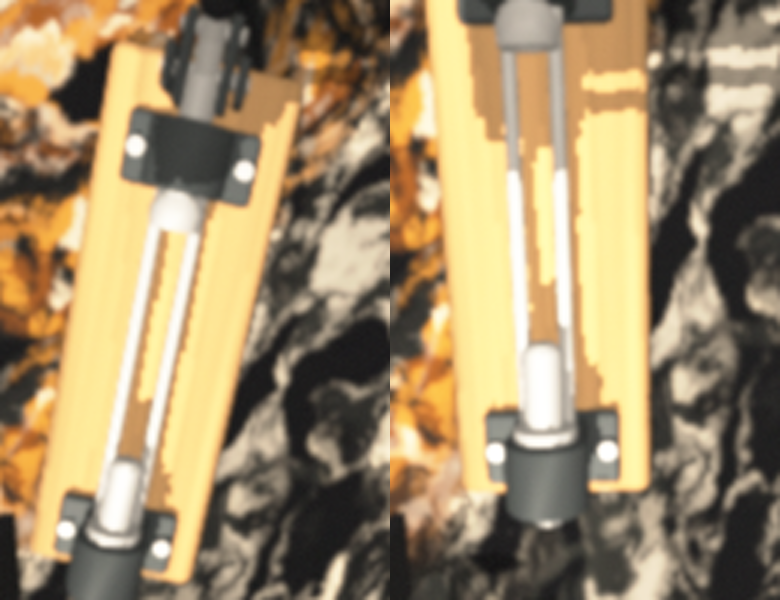

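A (left) shows the rod tip at (128,461), the cup face at about (172,233) and bolts at (136,146), (245,172), (66,530) and (161,549). C (right) shows the rod tip at (543,345), bolts at (496,453) and (607,452), and the cup face at about (530,50).

```bash
python3 - <<'E'
from h import *
np.set_printoptions(precision=4,suppress=True)
_,Ka,Wa=load('wA');_,Kc,Wc=load('wC')
A=lambda u,v:(180+(u-1)/3,50+(v-1)/3)
C=lambda u,v:(180+(u-391)/3,50+(v-1)/3)
P={}
for n,a,c in [("boltL",(66,530),(496,453)),("boltR",(161,549),(607,452)),("tip",(128,461),(543,345)),("cup",(172,233),(530,50)),
  ("cornL",(37,552),(466,490)),("cornR",(187,582),(645,490)),("collL",(92,530),(513,436)),("collR",(138,541),(577,436))]:
    P[n],e=tri((Ka,Wa,A(*a)),(Kc,Wc,C(*c))); print(n,P[n],e)
# bolts of ram block on bolt plane height
zb=(P["boltL"][2]+P["boltR"][2])/2
m=[onz(Ka,Wa,A(*p),zb) for p in((136,146),(245,172),(66,530),(161,549))]
d=(m[0]+m[1]-m[2]-m[3])/2; print("bolt mid axis yaw",np.degrees(np.arctan2(d[1],d[0])),m)
d=P["cup"]-P["tip"];print("tip-cup",np.linalg.norm(d),np.degrees(np.arctan2(d[1],d[0])))
# rail mid line in C at z=.0547: rows 120..320
for (l,rr) in [((509,100),(558,100)),((517,230),(563,230)),((521,300),(567,300))]:
    print("rails C",onz(Kc,Wc,C(*l),.0547),onz(Kc,Wc,C(*rr),.0547))
for (l,rr) in [((150,270),(191,270)),((132,350),(176,350)),((118,420),(161,420))]:
    print("rails A",onz(Ka,Wa,A(*l),.0547),onz(Ka,Wa,A(*rr),.0547))
E
```

```text
boltL [0.5676 0.2838 0.0373] [np.float64(0.0), np.float64(0.0)]
boltR [0.5164 0.2902 0.0342] [np.float64(0.1), np.float64(0.1)]
tip [0.536  0.2306 0.0649] [np.float64(0.1), np.float64(0.1)]
cup [0.5254 0.1206 0.0706] [np.float64(0.5), np.float64(0.5)]
cornL [0.5843 0.3016 0.0326] [np.float64(1.3), np.float64(1.3)]
cornR [0.5003 0.3195 0.0135] [np.float64(0.6), np.float64(0.6)]
collL [0.5507 0.264  0.0763] [np.float64(1.5), np.float64(1.5)]
collR [0.5269 0.2696 0.0699] [np.float64(0.2), np.float64(0.2)]
bolt mid axis yaw -95.62287846248203 [array([0.5484, 0.086 , 0.0357]), array([0.4966, 0.0913, 0.0357]), array([0.5678, 0.2845, 0.0357]), array([0.5163, 0.2895, 0.0357])]
tip-cup 0.11060146328118832 -95.51765754002442
rails C [0.5368 0.135  0.0547] [0.5178 0.1372 0.0547]
rails C [0.541  0.1842 0.0547] [0.5224 0.1864 0.0547]
rails C [0.5435 0.2126 0.0547] [0.5245 0.2148 0.0547]
rails A [0.5351 0.1397 0.0547] [0.5162 0.1374 0.0547]
rails A [0.5399 0.1783 0.0547] [0.5192 0.1758 0.0547]
rails A [0.5436 0.2138 0.0547] [0.5228 0.2113 0.0547]
```

Request:
{"method": "carry_out", "body": {
  "commands": [0,-1,0,-1,-1,0,-1,0,-1,-1,0,-1,0,-1,-1,0,-1,0,-1,-1,0,-1,0,-1,-1,0,-1,0,-1,-1,0,-1,0,-1,-1,0,-1,0,-1,-1]
}}

```text
time_s: 3.8
tcp_pos: [0.5081, -0.0792, 0.2575]
eef_rot: [-179.9, 0.1, -128.9]
contact_force: [-0.3, -0.3, -0.2]
gripper_width: 0.0876
```

Request:
{"method": "carry_out", "body": {
  "commands": [0,-1,0,0,-1,0,-1,0,0,-1,0,0,0,0,-1,0,0,0,0,-1]
}}

```text
time_s: 4.2
tcp_pos: [0.5081, -0.1583, 0.257]
eef_rot: [-180.0, 0.0, -128.9]
contact_force: [1.1, -0.1, -0.3]
gripper_width: 0.0874
```

```bash
python3 -c "
from h import *
print(telemetry.get_state()['tcp_pos'])
snap('wrist','wD')"
```

```text
[ 0.50806455 -0.15833322  0.25696965]
```

Request:
{"method": "carry_out", "body": {
  "commands": [-0.9,-0.9,-0.4,0,-1,-0.6,-0.6,-0.6,0,-1,0,0,0,0,-1,0,0,0,0,-1]
}}

```text
time_s: 4.65
tcp_pos: [0.4507, -0.2142, 0.2179]
eef_rot: [-180.0, 0.0, -128.7]
contact_force: [1.3, -0.5, 1.0]
gripper_width: 0.0878
```

```bash
python3 -c "
from h import *
print(telemetry.get_state()['tcp_pos'])
snap('wrist','wE')
a=load('wD')[0];b=load('wE')[0]
cv2.imwrite('pics/m4.png',np.vstack([cv2.resize(x[20:230,100:440],None,fx=1.4,fy=1.4,interpolation=cv2.INTER_CUBIC) for x in(a,b)]))
"
```

```text
[ 0.45072528 -0.21419001  0.21786913]
```

View pics/m4.png

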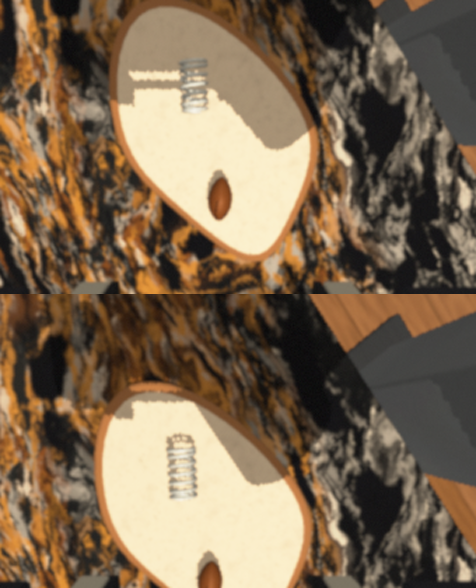

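D (top) has the spring at crop (182–207, 60–113) and the pecan at (220,198). E (bottom) has the spring at (168–197, 434–498) and the pecan at the lower edge. Next I'll mask and triangulate them.

```bash
python3 - <<'E'
from h import *
np.set_printoptions(precision=4,suppress=True)
def blob(im,roi,kind):
    x0,x1,y0,y1=roi; c=im[y0:y1,x0:x1].astype(int); lab=cv2.cvtColor(im[y0:y1,x0:x1],cv2.COLOR_BGR2LAB).astype(int)
    if kind=="spring": m=(lab[...,2]<134)
    else: m=(lab[...,1]>138)
    m=cv2.morphologyEx(m.astype(np.uint8),cv2.MORPH_CLOSE,np.ones((5,5)))
    k=max(cv2.findContours(m,cv2.RETR_EXTERNAL,cv2.CHAIN_APPROX_NONE)[0],key=cv2.contourArea)
    (cx,cy),wh,an=cv2.minAreaRect(k); b=cv2.boxPoints(((cx,cy),wh,an))+[x0,y0]
    s=sorted([(np.linalg.norm(b[i]-b[(i+1)%4]),i) for i in range(2)])[0][1]
    e=[(b[s]+b[(s+1)%4])/2,(b[(s+2)%4]+b[(s+3)%4])/2]
    print(kind,np.array([cx+x0,cy+y0]),wh); return np.array([cx+x0,cy+y0]),e
D=load('wD');E_=load('wE');T=load('top0');S=load('scene0')
for nm,im,roi in(("D",D,(224,255,55,108)),("E",E_,(212,248,112,172)),("T",T,(322,346,215,240))):
    c,e=blob(im[0],roi,"spring")
    if nm=="D":d=(im,c,e)
    if nm=="E":ee=(im,c,e)
    g=[onz(*im[1:],p,.023) for p in e]; v=g[1]-g[0]
    print(nm,onz(*im[1:],c,.023),np.linalg.norm(v),np.degrees(np.arctan2(v[1],v[0]))%180)
print("tri spring",tri((*D[1:],d[1]),(*E_[1:],ee[1])))
p=[]
for nm,im,roi in(("D",D,(240,278,135,182)),("T",T,(296,316,203,226)),("S",S,(256,268,220,240))):
    c,e=blob(im[0],roi,"pecan"); p.append((*im[1:],c))
    g=[onz(*im[1:],q,.022) for q in e]; v=g[1]-g[0]
    print(nm,onz(*im[1:],c,.022),np.linalg.norm(v),np.degrees(np.arctan2(v[1],v[0]))%180)
print("tri pecan",tri(p[0],p[1]),tri(*p))
E
```

```text
Traceback (most recent call last):
ValueError: max() iterable argument is empty
```

```bash
cat > m.py <<'E'
from h import *
np.set_printoptions(precision=4,suppress=True)
def blob(im,roi,kind):
    x0,x1,y0,y1=roi; lab=cv2.cvtColor(im[y0:y1,x0:x1],cv2.COLOR_BGR2LAB)
    ch=lab[...,2] if kind=="spring" else lab[...,1]
    t,m=cv2.threshold(np.ascontiguousarray(ch),0,1,(cv2.THRESH_BINARY_INV if kind=="spring" else cv2.THRESH_BINARY)+cv2.THRESH_OTSU)
    m=cv2.morphologyEx(cv2.copyMakeBorder(m,4,4,4,4,cv2.BORDER_CONSTANT),cv2.MORPH_CLOSE,np.ones((5,5)))[4:-4,4:-4]
    k=max(cv2.findContours(m,cv2.RETR_EXTERNAL,cv2.CHAIN_APPROX_NONE)[0],key=cv2.contourArea)
    (cx,cy),wh,an=cv2.minAreaRect(k); b=cv2.boxPoints(((cx,cy),wh,an))+[x0,y0]
    s=sorted([(np.linalg.norm(b[i]-b[(i+1)%4]),i) for i in range(2)])[0][1]
    e=[(b[s]+b[(s+1)%4])/2,(b[(s+2)%4]+b[(s+3)%4])/2]
    print(kind,t,np.array([cx+x0,cy+y0]),wh); return np.array([cx+x0,cy+y0]),e
E
python3 - <<'E'
from m import *
D=load('wD');E_=load('wE');T=load('top0');S=load('scene0')
q={}
for kind,z,L in(("spring",.023,(("D",D,(224,255,55,108)),("E",E_,(212,248,112,172)),("T",T,(322,346,215,240)))),
 ("pecan",.022,(("D",D,(240,278,135,182)),("T",T,(296,316,203,226)),("S",S,(256,268,220,240))))):
  p=[]
  for nm,im,roi in L:
    c,e=blob(im[0],roi,kind); p.append((*im[1:],c))
    g=[onz(*im[1:],x,z) for x in e]; v=g[1]-g[0]
    print(nm,onz(*im[1:],c,z),np.linalg.norm(v),np.degrees(np.arctan2(v[1],v[0]))%180)
  print("tri",tri(p[0],p[1]),tri(*p))
E
```

```text
spring 142.0 [237.5  80.5] (39.0, 21.0)
D [ 0.455  -0.2576  0.023 ] 0.04646554449870663 50.06347470041787
spring 143.0 [229.9473 148.1821] (37.769798278808594, 19.384502410888672)
E [ 0.4551 -0.2559  0.023 ] 0.046219572640258604 52.08262750550698
spring 141.0 [333.4353 228.1588] (15.18513298034668, 6.6163787841796875)
T [ 0.4547 -0.2566  0.023 ] 0.05005003220371723 50.20078561477513
tri (array([ 0.4547, -0.2566,  0.0283]), [np.float64(0.6), np.float64(0.6)]) (array([ 0.4548, -0.2565,  0.0261]), [np.float64(0.9), np.float64(0.4), np.float64(0.4)])
pecan 138.0 [256.5 161.5] (29.0, 15.0)
D [ 0.5019 -0.1604  0.022 ] 0.0409812801821276 51.22756494172882
pecan 138.0 [304.9615 213.3077] (11.926054000854492, 6.1017022132873535)
T [ 0.5024 -0.1615  0.022 ] 0.03969054846894258 57.24652803092967
pecan 140.0 [260.4257 226.3041] (8.021087646484375, 11.392269134521484)
S [ 0.5079 -0.1523  0.022 ] 0.0527663705621652 22.100848908140023
tri (array([ 0.5019, -0.161 ,  0.0253]), [np.float64(0.4), np.float64(0.4)]) (array([ 0.5011, -0.1609,  0.0349]), [np.float64(1.6), np.float64(1.1), np.float64(0.7)])
```

Spring is at about (0.455, −0.2565, 0.024), axis 51.5°, which matches the text's height within error. The pecan is at about (0.502, −0.161), 52°. Now I'll grasp the spring.

Request:
{"method": "carry_out", "body": {
  "commands": [0.1,-0.55,-0.5,0,-1,0,-0.5,-0.8,0,-1,0,0,-1,0,-1,0,0,-0.8,0,-1,0,0,-0.6,0,-1,0,0,-0.4,0,-1,0,0,0,0,-1],
  "grip_force": 15
}}

```text
time_s: 5.4
tcp_pos: [0.4551, -0.2554, 0.052]
eef_rot: [179.9, -0.1, -128.6]
contact_force: [-0.5, 0.5, 0.7]
gripper_width: 0.0878
```

Request:
{"method": "carry_out", "body": {
  "commands": [0,0,-0.2,0,-1,0,0,-0.15,0,-1,0,0,0,0,0.3,0,0,0,0,1,0,0,0,0,1,0,0,0,0,1,0,0,0,0,1,0,0,0,0,1]
}}

```text
time_s: 6.2
tcp_pos: [0.455, -0.2565, 0.0397]
eef_rot: [-180.0, 0.0, -128.7]
contact_force: [0.6, 0.2, 0.6]
gripper_width: 0.0449
```

Request:
{"method": "carry_out", "body": {
  "commands": [0,0,0,0,1,0,0,0,0,1,0,0,0,0,1,0,0,0,0,1,0,0,0,0,1,0,0,0,0,1]
}}

```text
time_s: 6.8
tcp_pos: [0.4549, -0.2565, 0.0396]
eef_rot: [180.0, -0.0, -128.7]
contact_force: [0.0, 0.5, -0.4]
gripper_width: 0.025
```

Request:
{"method": "carry_out", "body": {
  "commands": [0,0,0.5,0,1,0,0,1,0,1,0,0,1,0,1,0.1,0.9,0.8,0.5,1,0.2,1,0,0.8,1,0.2,1,0,1,1,0.2,1,0,1,1,0.2,1,0,1,1]
}}

```text
time_s: 7.6
tcp_pos: [0.4909, -0.0589, 0.1718]
eef_rot: [-180.0, 0.0, -111.4]
contact_force: [0.6, 0.5, 0.9]
gripper_width: 0.0248
```

Request:
{"method": "carry_out", "body": {
  "commands": [0.2,1,0,1,1,0.2,1,0,1,1,0.2,1,0,1,1,0.2,1,0,1,1,0.2,1,0,0,1,0,0.9,0,0,1,0,0,0,0,1,0,0,0,0,1]
}}

```text
time_s: 8.4
tcp_pos: [0.5305, 0.1762, 0.1711]
eef_rot: [180.0, -0.0, -95.4]
contact_force: [-0.2, -1.0, -0.8]
gripper_width: 0.0247
```

Request:
{"method": "carry_out", "body": {
  "commands": [0,0.2,-1,0,1,0,0,-0.6,0,1,0,0,-0.35,0,1,0,0,-0.15,0,1,0,0,0,0,1,0,0,0,0,1]
}}

```text
time_s: 9.0
tcp_pos: [0.5315, 0.1833, 0.0884]
eef_rot: [-179.9, 0.0, -95.6]
contact_force: [0.1, -0.4, -1.1]
gripper_width: 0.0245
```

Request:
{"method": "carry_out", "body": {
  "commands": [0,0,-0.08,0,1,0,0,-0.06,0,1,0,0,0,0,1]
}}

```text
time_s: 9.3
tcp_pos: [0.5311, 0.1836, 0.0821]
eef_rot: [-180.0, 0.0, -95.5]
contact_force: [-0.4, 0.1, 0.0]
gripper_width: 0.0248
```

```bash
python3 -c "
from h import *
for n in('top','scene'): snap(n,n+'1')
s=load('scene1')[0];t=load('top1')[0]
p=proj(*load('scene1')[1:],(.531,.183,.065));q=proj(*load('top1')[1:],(.531,.183,.065));print(p,q)
def z(i,c):
  x,y=int(c[0]),int(c[1]);return cv2.resize(i[y-25:y+25,x-32:x+32],None,fx=6,fy=6,interpolation=cv2.INTER_CUBIC)
cv2.imwrite('pics/m5.png',np.hstack([z(s,p),z(t,q)]))
print(telemetry.get_state()['contact_force'],telemetry.get_state()['tcp_pos'])
"
```

```text
[216.32038556 169.07435637] [200.63065975 201.91288707]
[ 0.0997039   1.39264815 -0.35334215] [0.53105994 0.1836199  0.08217498]
```

View pics/m5.png

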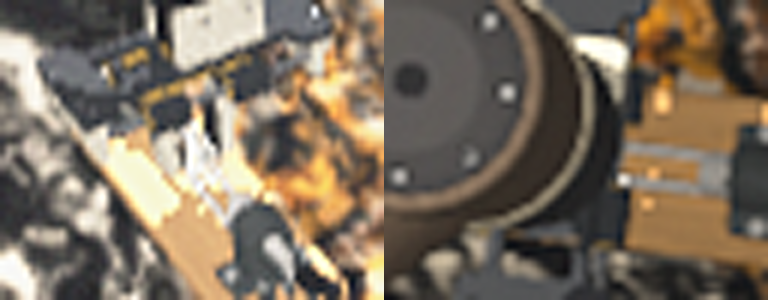

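The picture is mostly occluded by the gripper: scene view (left) has the fingers over the rails at about (195,130). It shows nothing wrong. I'll lower a touch and release.

Request:
{"method": "carry_out", "body": {
  "commands": [0,0,-0.02,0,1,0,0,-0.01,0,1,0,0,0,0,0.3,0,0,0,0,0.2,0,0,0,0,0,0,0,0,0,0]
}}

```text
time_s: 10.0
tcp_pos: [0.5308, 0.1835, 0.0806]
eef_rot: [180.0, -0.0, -95.5]
contact_force: [0.6, -0.2, -0.2]
gripper_width: 0.0423
```

Request:
{"method": "carry_out", "body": {
  "commands": [0,0,0,0,0,0,0,0.3,0,0,0,0,0.7,0,0,0,0,1,0,0,0,0.4,1,0,0,0,0.4,0.3,0,0,0,0,0,0,0,0,0,0,0,0]
}}

```text
time_s: 10.8
tcp_pos: [0.5305, 0.2156, 0.2127]
eef_rot: [180.0, 0.0, -95.5]
contact_force: [0.7, 0.3, -1.1]
gripper_width: 0.0439
```

```bash
python3 - <<'E'
from h import *
print(telemetry.get_state()['tcp_pos'])
i,K,W=snap('wrist','wF')
q=proj(K,W,(.531,.183,.065)); x,y=map(int,q); print(q)
cv2.imwrite('pics/m6.png',cv2.resize(i[max(0,y-80):y+70,x-80:x+80],None,fx=4,fy=4,interpolation=cv2.INTER_CUBIC))
print(max(0,y-80),x-80)
E
```

```text
[0.53046981 0.21559946 0.21265564]
[251.09471656 152.28145913]
72 171
```

View pics/m6.png

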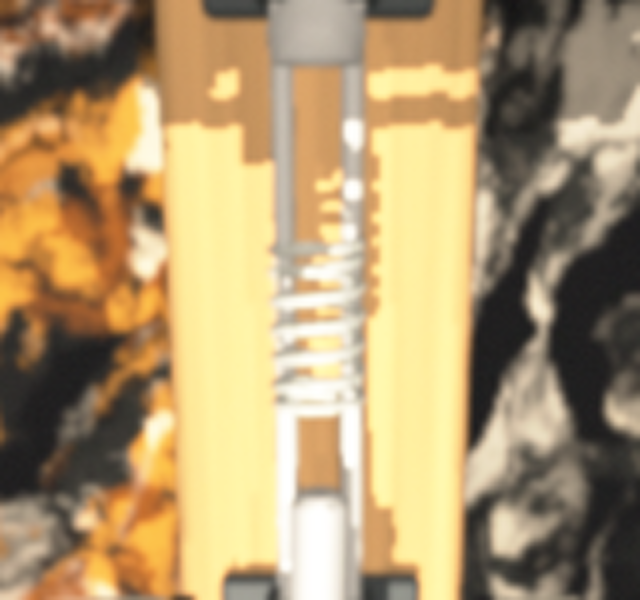

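The spring (crop rows 245–415) lies straight on the rails, released, about 19 mm short of the rod tip (row 490). Next I'll partly close the fingers, go behind it (ram side) and push.

Request:
{"method": "carry_out", "body": {
  "commands": [0,-0.9,0,0,0.68,-0.08,-0.94,-0.5,0,0.68,0,0,-1,0,0.68,0,0,-0.8,0,0.68,0,0,-0.6,0,0.68,0,0,-0.3,0,0.68,0,0,0,0,0.68,0,0,0,0,0.68]
}}

```text
time_s: 11.65
tcp_pos: [0.528, 0.1419, 0.0851]
eef_rot: [180.0, -0.0, -95.5]
contact_force: [0.3, -0.3, 1.0]
gripper_width: 0.0144
```

Request:
{"method": "carry_out", "body": {
  "commands": [-0.01,0,-0.15,0,0.68,0,0.08,0,0,0.68,0.01,0.08,0,0,0.68,0,0.08,0,0,0.68,0.01,0.08,0,0,0.68,0.01,0.08,0,0,0.68,0.01,0.08,0,0,0.68,0.01,0.08,0,0,0.68]
}}

```text
time_s: 12.45
tcp_pos: [0.5294, 0.1646, 0.0788]
eef_rot: [180.0, -0.0, -95.5]
contact_force: [0.6, -0.2, -0.0]
gripper_width: 0.0142
```

Request:
{"method": "carry_out", "body": {
  "commands": [0.01,0.05,0,0,0.68,0,0.05,0,0,0.68,0.01,0.05,0,0,0.68,0,0.05,0,0,0.68,0.01,0.05,0,0,0.68,0,0.05,0,0,0.68,0,0.05,0,0,0.68,0,0,0,0,0.68]
}}

```text
time_s: 13.25
tcp_pos: [0.5307, 0.1786, 0.0788]
eef_rot: [-180.0, 0.0, -95.5]
contact_force: [0.3, -0.3, 0.0]
gripper_width: 0.0142
```

```bash
python3 - <<'E'
from h import *
s=telemetry.get_state();print(s['tcp_pos'],s['contact_force'])
i,K,W=snap('wrist','wG')
print(proj(K,W,(.5356,.2306,.066)),proj(K,W,(.531,.183,.065)))
s,K,W=snap('scene','sG')
x,y=map(int,proj(K,W,(.533,.2,.065)))
cv2.imwrite('pics/m7.png',np.hstack([cv2.resize(i[100:330,160:340],None,fx=2.2,fy=2.2),cv2.resize(s[y-32:y+32,x-25:x+25],(395,506),interpolation=cv2.INTER_CUBIC)]))
E
```

```text
[0.53067194 0.17864101 0.07880995] [ 0.34191739 -0.25042204  0.0047552 ]
[255.49584746 310.83934753] [255.56957492 245.63539391]
```

View pics/m7.png

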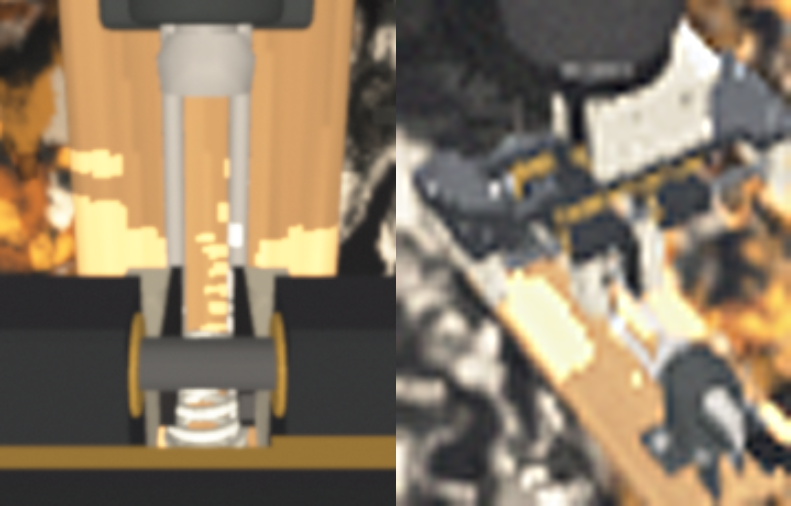

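The wrist view (left) shows fingertips at about (185–232, 320) and spring coils ahead of them at rows 385–445, centred and straight, so the spring is being pushed. I'll continue slowly onto the rod and watch the force.

Request:
{"method": "carry_out", "body": {
  "commands": [0,0.04,0,0,0.68,0.01,0.04,0,0,0.68,0,0.04,0,0,0.68,0.01,0.04,0,0,0.68,0,0,0,0,0.68]
}}

```text
time_s: 13.85
tcp_pos: [0.5315, 0.185, 0.0788]
eef_rot: [-180.0, 0.0, -95.5]
contact_force: [-0.4, 0.4, 0.2]
gripper_width: 0.0143
```

Request:
{"method": "carry_out", "body": {
  "commands": [0,0.04,0,0,0.68,0.01,0.04,0,0,0.68,0,0.04,0,0,0.68,0,0.04,0,0,0.68,0,0,0,0,0.68]
}}

```text
time_s: 14.35
tcp_pos: [0.5318, 0.1914, 0.0788]
eef_rot: [-180.0, 0.0, -95.5]
contact_force: [0.2, 1.1, -0.8]
gripper_width: 0.0143
```

Request:
{"method": "carry_out", "body": {
  "commands": [0,0.04,0,0,0.68,0.01,0.04,0,0,0.68,0,0.04,0,0,0.68,0.01,0.04,0,0,0.68,0,0.04,0,0,0.68,0,0.04,0,0,0.68,0,0,0,0,0.68]
}}

```text
time_s: 15.05
tcp_pos: [0.5326, 0.201, 0.0788]
eef_rot: [-180.0, 0.0, -95.5]
contact_force: [0.6, -0.3, 0.4]
gripper_width: 0.014
```

Request:
{"method": "carry_out", "body": {
  "commands": [0,0.04,0,0,0.68,0.01,0.04,0,0,0.68,0,0.04,0,0,0.68,0,0,0,0,0.68]
}}

```text
time_s: 15.45
tcp_pos: [0.533, 0.2058, 0.0788]
eef_rot: [-180.0, 0.0, -95.5]
contact_force: [0.7, -0.9, 0.2]
gripper_width: 0.0138
```

Request:
{"method": "carry_out", "body": {
  "commands": [0.01,0.03,0,0,0.68,0,0.03,0,0,0.68,0,0.03,0,0,0.68,0,0,0,0,0.68]
}}

```text
time_s: 15.85
tcp_pos: [0.5331, 0.2088, 0.0787]
eef_rot: [180.0, -0.0, -95.5]
contact_force: [-1.3, -1.2, 0.0]
gripper_width: 0.014
```

Request:
{"method": "carry_out", "body": {
  "commands": [0.01,0.03,0,0,0.68,0,0.03,0,0,0.68,0,0,0,0,0.68]
}}

```text
time_s: 16.15
tcp_pos: [0.5328, 0.2098, 0.0785]
eef_rot: [179.9, -0.2, -95.5]
contact_force: [-1.0, -7.0, 3.6]
gripper_width: 0.014
```

Request:
{"method": "carry_out", "body": {
  "commands": [0,0.03,0,0,0.68,0,0.03,0,0,0.68,0,0,0,0,0.68,0,0,0,0,0.68]
}}

```text
time_s: 16.55
tcp_pos: [0.5325, 0.2105, 0.0786]
eef_rot: [179.8, -0.3, -95.6]
contact_force: [-0.4, -15.4, 6.1]
gripper_width: 0.014
```

Force rises stiffly near the predicted home position. I'll back off and look.

Request:
{"method": "carry_out", "body": {
  "commands": [0,-0.3,0,0,0.68,-0.02,-0.2,0,0,0.68,0,0,1,0,0.68,0,0,1,0,0.2,0,0.8,1,0,-0.2,0,0.9,0.3,0,-0.5,0,0,0,0,-0.7,0,0,0,0,-0.7]
}}

```text
time_s: 17.35
tcp_pos: [0.5328, 0.2621, 0.21]
eef_rot: [-180.0, 0.1, -95.5]
contact_force: [0.4, -0.2, 0.1]
gripper_width: 0.0482
```

```bash
python3 - <<'E'
from h import *
print(telemetry.get_state()['tcp_pos'])
i,K,W=snap('wrist','wH')
o=np.array([.5319,.1918,0]);u=np.array([-.0959,-.9954,0]);z=np.array([0,0,1])
for n,x,h in(("collar top",-.075,.0795),("spring rear top",-.029,.0778),("tip top",-.039,.0715),("front if 0",-.075,.0778)):print(n,proj(K,W,o+u*x+z*h))
cv2.imwrite('pics/m8.png',cv2.resize(i[80:230,180:330],None,fx=4,fy=4,interpolation=cv2.INTER_CUBIC))
E
```

```text
[0.53284753 0.26206676 0.21001877]
collar top [249.12147016 190.7587037 ]
spring rear top [248.91300355 145.88700532]
tip top [249.06964555 154.85655639]
front if 0 [249.14807488 190.27612729]
```

View pics/m8.png

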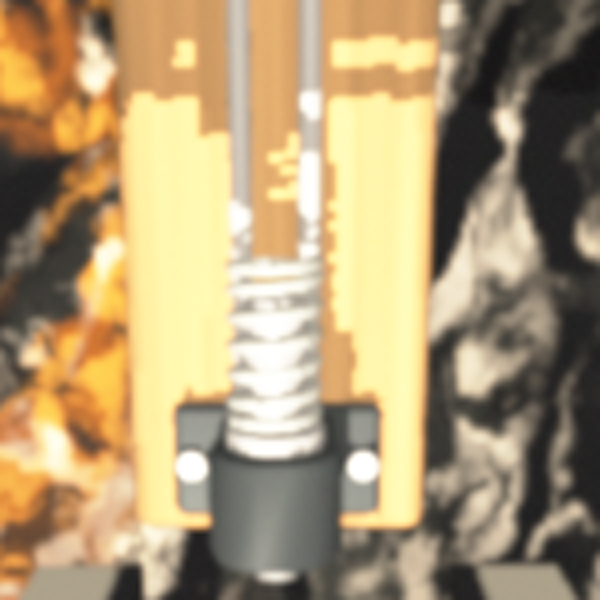

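The spring's rear end is at crop row 262 (image row 145.5, against 145.9 predicted for home). Its front end meets the collar at crop row ~445, so it is home. Now the pecan.

Request:
{"method": "carry_out", "body": {
  "commands": [0,-1,0,-1,-1,0,-1,0,-1,-1,0,-1,0,-1,-1,0,-1,0,-1,-1,0,-1,0,-1,-1,0,-1,0,-1,-1,0,-1,0,-1,-1,0,-1,0,-1,-1]
}}

```text
time_s: 18.2
tcp_pos: [0.5319, -0.0612, 0.2092]
eef_rot: [180.0, -0.0, -127.7]
contact_force: [1.2, 0.3, 0.1]
gripper_width: 0.0876
```

Request:
{"method": "carry_out", "body": {
  "commands": [-0.3,-1,0,0,-1,-0.3,-1,0,0,-1,0,0,0,0,-1,0,0,0,0,-1]
}}

```text
time_s: 18.6
tcp_pos: [0.5079, -0.1403, 0.2093]
eef_rot: [180.0, -0.0, -127.7]
contact_force: [0.0, -0.1, 0.9]
gripper_width: 0.0878
```

```bash
python3 - <<'E'
from m import *
print(telemetry.get_state()['tcp_pos'],telemetry.get_state()['eef_rot'])
i,K,W=snap('wrist','wI')
D=load('wD')
x,y=map(int,proj(K,W,(.502,-.161,.022)));print(x,y)
c,e=blob(i,(x-24,x+24,y-30,y+30),"pecan")
g=[onz(K,W,q,.022) for q in e];v=g[1]-g[0]
print(onz(K,W,c,.022),np.linalg.norm(v),np.degrees(np.arctan2(v[1],v[0]))%180)
d,_=blob(D[0],(240,278,135,182),"pecan"); print(tri((K,W,c),(*D[1:],d)))
E
```

```text
[ 0.5079 -0.1403  0.2093] [ 179.9579   -0.0232 -127.7086]
247 157
pecan 138.0 [248. 158.] (34.0, 18.0)
[ 0.5019 -0.1598  0.022 ] 0.04153582537446429 51.88715766129966
pecan 138.0 [256.5 161.5] (29.0, 15.0)
(array([ 0.5042, -0.1573,  0.0022]), [np.float64(0.1), np.float64(0.1)])
```

Request:
{"method": "carry_out", "body": {
  "commands": [-0.15,-0.5,-0.5,0,-1,0,0,-1,0,-1,0,0,-1,0,-0.5,0,0,-0.9,0,-0.3,0,0,-0.55,0,-0.2,0,0,-0.2,0,-0.2,0,0,0,0,-0.2]
}}

```text
time_s: 19.35
tcp_pos: [0.5026, -0.1582, 0.0429]
eef_rot: [179.9, -0.1, -127.5]
contact_force: [-0.5, -0.1, 0.7]
gripper_width: 0.0551
```

Request:
{"method": "carry_out", "body": {
  "commands": [-0.02,-0.03,-0.1,-0.1,0,0,0,0,0,0.4,0,0,0,0,1,0,0,0,0,1,0,0,0,0,1,0,0,0,0,1,0,0,0,0,1,0,0,0,0,1],
  "grip_force": 12
}}

```text
time_s: 20.15
tcp_pos: [0.5026, -0.1601, 0.0403]
eef_rot: [-180.0, 0.0, -127.9]
contact_force: [-0.1, 0.6, 6.5]
gripper_width: 0.0234
```

Request:
{"method": "carry_out", "body": {
  "commands": [0,0,0,0,1,0,0,0,0,1]
}}

```text
time_s: 20.35
tcp_pos: [0.5026, -0.1601, 0.0403]
eef_rot: [-180.0, 0.0, -127.9]
contact_force: [-1.8, -1.1, 5.7]
gripper_width: 0.0229
```

The pads are pressing above the pecan's widest line (+6 N upward). I'll reopen, lower 4 mm and regrip.

Request:
{"method": "carry_out", "body": {
  "commands": [0,0,0,0,0.2,0,0,0,0,0.2,0,0,-0.1,0,0.2,0,0,0,0,1,0,0,0,0,1,0,0,0,0,1,0,0,0,0,1,0,0,0,0,1],
  "grip_force": 10
}}

```text
time_s: 21.15
tcp_pos: [0.5022, -0.16, 0.0359]
eef_rot: [-180.0, 0.0, -127.9]
contact_force: [0.1, 0.0, -0.4]
gripper_width: 0.0234
```

Request:
{"method": "carry_out", "body": {
  "commands": [0,0,0.4,0,1,0,0,1,0,1,0,0,1,0,1,0,0.8,1,1,1,0.1,1,0.1,1,1,0.1,1,0,1,1,0.1,1,0,1,1,0.1,1,0,1,1]
}}

```text
time_s: 21.95
tcp_pos: [0.518, 0.0328, 0.1753]
eef_rot: [-180.0, 0.0, -107.8]
contact_force: [1.6, -0.6, 0.0]
gripper_width: 0.0233
```

Request:
{"method": "carry_out", "body": {
  "commands": [0.1,1,0,1,1,0.1,1,0,1,1,0.1,1,0,1,1,0,0.4,0,0,1,0,0,0,0,1,0,0,0,0,1]
}}

```text
time_s: 22.55
tcp_pos: [0.5297, 0.1669, 0.1746]
eef_rot: [180.0, -0.0, -95.9]
contact_force: [0.4, -0.7, -0.7]
gripper_width: 0.0231
```

Request:
{"method": "carry_out", "body": {
  "commands": [0,0.09,-1,0.1,1,0,0,-0.6,0,1,0,0,-0.4,0,1,0,0,-0.2,0,1,0,0,0,0,1,0,0,0,0,1]
}}

```text
time_s: 23.15
tcp_pos: [0.5307, 0.1704, 0.0876]
eef_rot: [-180.0, 0.0, -95.6]
contact_force: [0.3, -0.9, -0.3]
gripper_width: 0.023
```

Request:
{"method": "carry_out", "body": {
  "commands": [-0.02,0,-0.12,0,1,0,0,-0.08,0,1,0,0,0,0,1,0,0,0,0,1]
}}

```text
time_s: 23.55
tcp_pos: [0.5294, 0.1709, 0.079]
eef_rot: [-180.0, 0.0, -95.5]
contact_force: [0.6, -0.8, -0.7]
gripper_width: 0.0231
```

Request:
{"method": "carry_out", "body": {
  "commands": [0.01,0,-0.03,0,1,0,0,0,0,1,0,0,0,0,0.4,0,0,0,0,0.3,0,0,0,0,0.2,0,0,0,0,0.2,0,0,0,0,0.1]
}}

```text
time_s: 24.25
tcp_pos: [0.5297, 0.1708, 0.0776]
eef_rot: [180.0, -0.0, -95.5]
contact_force: [0.3, -0.1, -0.4]
gripper_width: 0.0378
```

Request:
{"method": "carry_out", "body": {
  "commands": [0,0,0.2,0,0.1,0,0,0.6,0,0.1,0,0,1,0,0.1,0,0.5,1,0,0,0,0.9,0.6,0,-0.5,0,0.5,0,0,-1,0,0,0,0,-1,0,0,0,0,-1]
}}

```text
time_s: 25.05
tcp_pos: [0.5291, 0.2468, 0.2131]
eef_rot: [179.9, -0.0, -95.5]
contact_force: [0.1, -1.4, -1.3]
gripper_width: 0.0701
```

```bash
python3 - <<'E'
from h import *
print(telemetry.get_state()['tcp_pos'])
i,K,W=snap('wrist','wJ'); t,Kt,Wt=snap('top','tJ')
o=np.array([.5319,.1918,0]);u=np.array([-.0959,-.9954,0]);z=np.array([0,0,1])
for n,x,h in(("collar top",-.075,.0795),("spring rear top",-.029,.0778),("pecan",.0215,.0636),("cup",.072,.0775)):print(n,proj(K,W,o+u*x+z*h))
a=cv2.resize(i[20:230,170:330],None,fx=2.8,fy=2.8,interpolation=cv2.INTER_CUBIC);b=cv2.resize(t[170:260,230-90:370],(345,135))
c=np.zeros((588,800,3),np.uint8);c[:,:448]=a;c[:135,450:795]=b;cv2.imwrite('pics/m9.png',c)
E
```

```text
[0.52913634 0.24676219 0.2130514 ]
collar top [246.95810007 204.22931007]
spring rear top [246.64737263 161.13577817]
pecan [246.57673502 109.39143515]
cup [245.76449414  51.69127813]
```

View pics/m9.png

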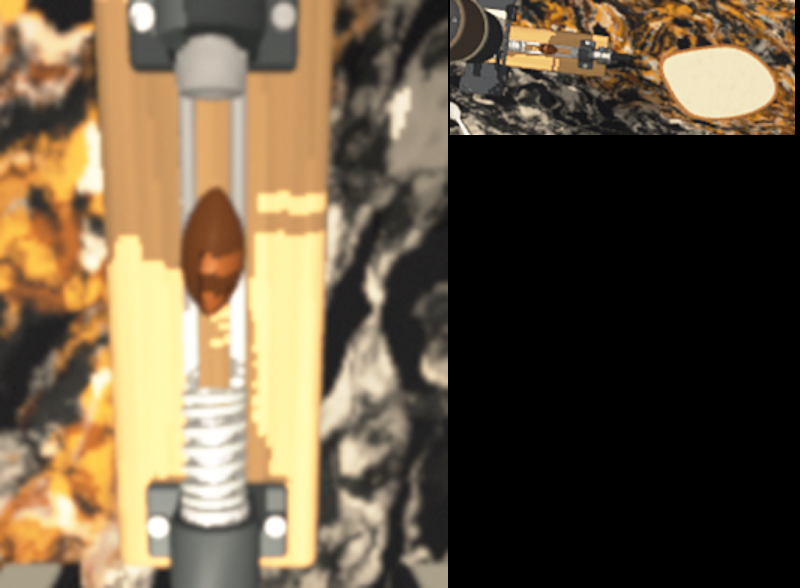

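The pecan lies lengthwise at crop (213,250), between the spring (rows 388–525) and the cup (row 95), and the board is empty. I'll take one closer look at the spring's seat at the collar.

```bash
python3 - <<'E'
from h import *
o=np.array([.5319,.1918,0]);u=np.array([-.0959,-.9954,0]);z=np.array([0,0,1])
L=[]
for f,r0 in(('wC',165),('wH',135),('wJ',150)):
    i,K,W=load(f); 
    print(f,[proj(K,W,o+u*x+z*h).round(1).tolist() for x,h in((-.08,.0795),(-.075,.0795),(-.075,.0778),(-.029,.0778),(-.029,.0648))])
    L.append(cv2.resize(i[r0:r0+70,225:270],None,fx=5.8,fy=8,interpolation=cv2.INTER_CUBIC))
cv2.imwrite('pics/m10.png',(255*(np.hstack(L)/255.)**1.8).astype(np.uint8))
E
```

```text
wC [[231.4, 200.0], [231.2, 196.1], [231.3, 195.7], [229.7, 158.5], [230.6, 156.6]]
wH [[249.1, 195.4], [249.1, 190.8], [249.1, 190.3], [248.9, 145.9], [249.1, 144.2]]
wJ [[247.0, 208.6], [247.0, 204.2], [247.0, 203.7], [246.6, 161.1], [246.9, 158.8]]
```

View pics/m10.png

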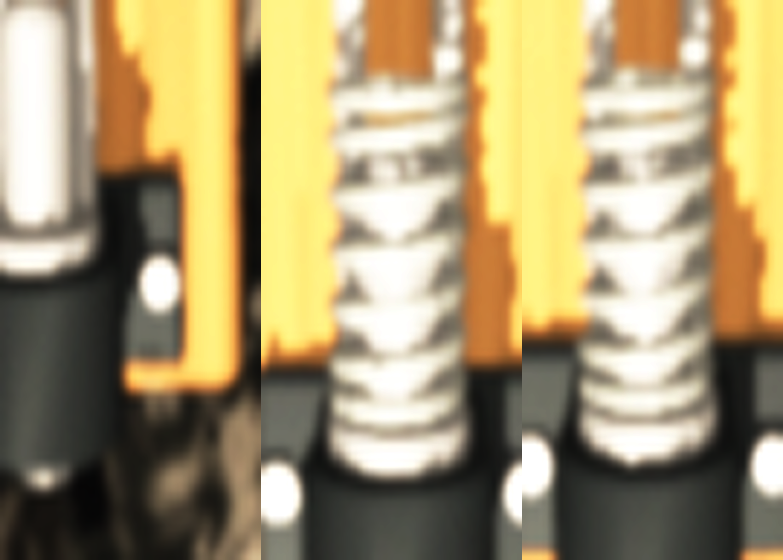

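The closer look shows the last close-wound coils directly against the bright collar band (rows ~430–470 in the middle panel). No bare rod shows between them. Handing in.

```bash
python3 -c "
from h import *
s=telemetry.get_state();print(s['time_s'],s['tcp_pos'],s['contact_force']);print(r.close_job())"
```

```text
25.15 [0.52926845 0.2459805  0.21286797] [0.06585819 0.12804024 0.00391065]
the job is handed in; nothing more can be done
None
```

The cracker is back together. I set the spring in the cradle and released it, pushed it over the rod onto the collar, then laid the pecan lengthwise between the spring and the cup. I handed in at 25.2 s, with the gripper open, clear of everything and the force reading about zero.

- **Spring home:** The push stopped hard, reaching 15 N with almost no further movement. The spring's rear end is within about 1 px (roughly 1 mm) of its predicted home position, and no bare rod shows at the collar. No coil caught, so no easing back or twisting was needed.
- **Pecan:** It lies straight on the rails in the middle of the free length. I regripped it once on the board, 4 mm lower, because the first grip pressed above its widest line.
- **Checks that disagreed:**
  - The push stopped about 1.4 mm before where finger width and rod tip put it; I took this as measurement error, since the images show the spring seated.
  - The heights triangulated for the spring and pecan were 2–5 mm above the text's.
  - The pecan fixes that used the scene camera or a short baseline were worse, so I did not use them.
- **Not checked:** I did not re-measure the bowl, mug, cup or spoon. The arm passed well clear of them.

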